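Rock a seized sample cell out of its holder and weigh it

ROBOT

A 7-joint arm with a two-finger parallel gripper is mounted at the origin on the work surface; the furniture and walls round the work are solid. World frame = base frame: x ahead of the robot, y to its left, z up, the work surface at z = 0. Lengths are in m, angles in rad, forces in N, time in s.
With the tool pointing down it reaches from about 0.4 to 0.85 m from the base axis. Payload 4.5 kg.
Tool frame: the origin (TCP) lies at the very end of the fingers, on their centre line; the grasp point (between the pads) lies 19 mm behind it (tcp_to_grasp is the z of the grasp point in the tool frame, in m); z points along the fingers, y is the line along which they close (so a half turn about z gives the same grasp; the last joint's range is limited). The gripper opens to 88 mm and grips with 3 to 60 N. Pads are 18 mm wide; open, the fingers measure 123 mm over their backs; the gripper's body (75 mm by 187 mm) begins 45 mm behind the grasp point.
Start: joints at [1.22, 0.689, -0.195, 1.565, 0.157, 0.902, -0.215], TCP at [0.235, -0.579, 0.239] pointing down, gripper open.
Joint ranges: [-3.01, 3.01], [-0.46, 2.08], [-1.47, 1.51], [0.13, 2.56], [-1, 4.14], [0.04, 2.09], [-2.66, 2.66]. Speed limits (rad/s): [2.57, 2.57, 3.14, 3.14, 3.14, 3.14, 3.14].

INTERFACE

Orientations are given as a unit quaternion [x, y, z, w].
In Python, from plant import * gives the robot as it stands. The module is installed in compiled form; this text tells all that it offers.
- The arm moves only by the shell command python3 -m jog 'ROWS' [OPENING] [FORCE]. ROWS is JSON, a list that holds one entry, the list of rows, each a list of 6 numbers: the shift along the tool's x, y, z in m, then the turn, a rotation vector about the tool's x, y, z in rad. In form: [[[dx, dy, dz, ax, ay, az], ...]]. A call has 1 to 12 rows; each row shifts and turns the commanded pose from where the row before left it, along the tool's axes as they then stand; what a row does not reach is not made up. A row lasts 1/8 s, in which the tool goes at most 62.5 mm and 10.7 degrees, less where a joint would pass 70% of its speed; a pose out of reach is approached as far as the arm can. A call with a gripper value outside its range is refused whole. OPENING is the finger opening in m, from 0 to 0.0881, set as the call begins (- or left out, the last holds). The fingers move at their own pace and stop on an object; FORCE is the grip in N (left out, the last holds). Time passes only in rows, so rows that do not move let the fingers close. It gives the time, the measured TCP pose, the force, the opening and the grip force at its end, in the units of the state.
- get_state(): the state, without advancing time (a new reading comes with each control period).
- snapshot(name): name is "side" or "top" or "wrist"; returns a dict with "frame" (384x512x3 uint8, red, green, blue), "mtx" (3x3 intrinsics, pixels), "xyz" and "orientation" of the camera in the world; the wrist camera has in their place "mount" (4x4, takes a point from camera to tool coordinates, whose origin is the TCP and whose axes are the flange's). Camera axes: x right, y down, z forward; pixel columns grow to the right and rows downward; lengths in m; the calibration is good to about 2 mm. A picture is of the moment at which its call begins: read the wrist's pose just before it. There is no depth.
- finish_job(): hands the job in; it is judged then, once.
The state is a dict: "clock": time; "q": joint angles; "qd": joint speeds; "joint_torque": joint torques, N m; "tool_pos": TCP position; "eef_rot": TCP orientation; "contact_force": force on the tool from outside, world axes, zero at the start; "moment": the same for the moment, N m; "opening": opening from 0.0 (shut) to 1.0 (fully open); "finger_force": force on a finger pad.
Only numpy, scipy, OpenCV 4.12 (cv2) and the standard library are available. Lean on these libraries where they do the work, as an engineer would, in place of code of your own. Each camera call takes 0.05 s, during which the arm holds its last target. There are 200 camera calls.

TASK

The steel sample cell has seized between the two stiff cheeks of its holder, and a straight pull only lifts the holder with it. Rock the cell from side to side, towards one end of the holder and then the other, until both cheeks have been pushed back, draw it straight up out of the holder while the holder stays standing on the bench, and set it down gently, upright, about the middle of the pan of the pocket balance. Do not tip or shift the beaker, the flask or the rubber bulb.

Things in the scene. Friction and masses are not known exactly. Their poses are not given: they have to be found in the camera images.
- holder: Aluminium block with a steel cover plate, loose on the bench, 2 kg, 90 mm (its x) x 64 mm (y) x 68.5 mm tall; origin: centre of its underside. The cell stands in its central well, floor 8 mm up; slot in the cover 48 mm (x) by 34 mm (y). Under the cover a brass cheek stands at each side of the cell along x; their lips reach over the cell's shoulder, so a straight pull lifts the block.
- cheek_a (a joint): Brass cheek at the holder's +x side: metres pushed outward (+x), start 0 to 0.0006, stop 0.0068. No spring: moves at about 6 N, stays where pushed. Its lip overlaps the cell's shoulder by 3.5 mm at 0; the cell passes once the two cheeks have gone back 7 mm together, so both must move. Leaning the cell 0.16 rad towards +x about its foot pushes this cheek about 5 mm.
- cheek_b (a joint): The same cheek on the holder's -x side: metres it has been pushed outward (-x). Leaning the cell towards the holder's -x pushes it.
- cell: Round plain steel sample cell, 115 mm tall, 0.22 kg; origin: centre of its underside, z along its axis. Foot dia 20 mm, body dia 30 mm from 5 mm to the shoulder at 46 mm, neck dia 20 mm (the grip) from 51 to 108 mm. Starts upright at the holder's centre on the well's floor, its neck 55 mm out of the cover; must rise 60 mm to be clear.
- balance: Flat grey pocket balance, loose, 128 mm (its x) x 98 mm (its y) x 18 mm, 0.32 kg; origin at the centre of its underside, display towards its -x end.
- pan (a point): Centre of the top of the balance's flat weighing pan (82 mm along the balance's x, 88 mm along its y), 18 mm above the bench.
- beaker: Empty glass beaker, dia 63 mm, 86 mm tall, standing; origin at the centre of its underside. Bystander.
- flask: Conical flask, dia 83 mm, 106 mm tall, standing; origin at the centre of its underside. Bystander.
- bulb: Rubber pipette bulb, dia 49 mm, 64 mm tall, standing; origin at the centre of its underside. Bystander.

How it is judged:
On the way, in this order (a step that is already met when the one before it is completed fails the run):
1. both cheeks have been pushed back by rocking, the cell still down in the holder (value of joint each of cheek_a, cheek_b above 0.0015 m and z of cell in the frame of holder below 0.02 m), for 0.1 s.
2. the cell is drawn up clear of the holder (z of cell in the frame of holder above 0.066 m), for 0.05 s.
At the end, for the whole second after the job is handed in: The cell stands upright (within 0.08 rad) and at rest on the balance's pan, its foot within 30 mm of the pan's centre; the holder stands flat on the bench; beaker, flask and bulb are within 30 mm of where they started (horizontal distance between cell and pan below 0.03 m and height (world z) of cell between 0.013 and 0.024 m and angle between cell's own z axis and vertical below 0.08 rad and contact force between cell and balance above 0.5 N and linear speed of cell below 0.02 m/s and height (world z) of holder below 0.004 m and angle between holder's own z axis and vertical below 0.02 rad and distance of each of beaker, flask, bulb from where it was at the start of the episode below 0.03 m); the robot touches nothing.
It fails at once if the holder is lifted more than 12 mm or tipped more than 0.2 rad (height (world z) of holder above 0.012 m or angle between holder's own z axis and vertical above 0.2 rad).
It fails at once if a bystander (beaker, flask or bulb) is tipped more than 0.4 rad or shifted more than 30 mm (angle between any of beaker, flask, bulb's own z axis and vertical above 0.4 rad or distance of any of beaker, flask, bulb from where it was at the start of the episode above 0.03 m).
It fails at once if the cell is slammed onto the balance (over 60 N) (contact force between cell and balance above 60 N).
It also fails if it takes over 51 s, if anything falls off the work surface, if the arm or the gripper's body presses on something with over 40 N, if the wrist force passes 120 N, or if a joint passes its speed limit or range.

## Working session

There is one attempt and no reset: what is moved stays moved. The work goes in short steps, Python scripts to look and compute and a shell command to move; the robot and the scene stay as the last step left them, time stands still between calls to the robot, and variables do not carry over. Pictures are saved under pics/ and viewed, at most 10 in all, crops included, and the job is handed in when it is done.

```bash
mkdir -p pics
cat > h.py <<'E'
import numpy as np, cv2
from plant import *
from scipy.spatial.transform import Rotation as R
def shot(n,f):
    s=snapshot(n); cv2.imwrite(f'pics/{f}.png',s['frame'][:,:,::-1]); np.save(f'pics/{f}.npy',s,allow_pickle=True); return s
def cam(s):
    if 'mount' in s: raise ValueError
    o=np.array(s['orientation']); r=R.from_quat(o).as_matrix() if o.shape==(4,) else o
    return r,np.array(s['xyz'])
def ray(s,u,v,z):
    r,p=cam(s); d=r@np.linalg.inv(s['mtx'])@[u,v,1]; return p+d*(z-p[2])/d[2]
def proj(s,P):
    r,p=cam(s); c=s['mtx']@(r.T@(np.array(P)-p)); return c[:2]/c[2]
E
python3 - <<'E'
from h import *
st=get_state(); print(st)
for n in('side','top'):
    s=shot(n,n+'0'); print(n,s['mtx'],s['xyz'],s['orientation'])
E
```

```text
{'clock': 0.0, 'q': array([ 1.21982864,  0.68999771, -0.19453616,  1.56634734,  0.15734376,
        0.90253402, -0.21510705]), 'qd': array([ 0.00105349,  0.00035058, -0.00106928,  0.00059048, -0.00053698,
        0.00033874, -0.00195372]), 'joint_torque': array([ 9.78936223e-04, -5.27567053e+01, -1.26675099e+00, -1.53430206e+01,
       -5.27120847e-02,  6.62941879e-03,  2.01671919e-04]), 'tool_pos': array([ 0.23429953, -0.57872301,  0.23790118]), 'eef_rot': array([ 9.81539130e-01,  1.91259103e-01, -2.58773946e-04, -9.07825909e-04]), 'contact_force': array([ 1.0164719 , -0.3826326 ,  0.02955168]), 'moment': array([ 0.03316578,  0.01683811, -0.00490088]), 'finger_force': 0.0, 'opening': 0.9984324084223989}
side [[363.65211404   0.         258.05800208]
 [  0.         363.65211404 193.04539951]
 [  0.           0.           1.        ]] [0.58667718 0.73105645 0.49786975] [ 0.02853225  0.87201752 -0.48853844 -0.01007696]
top [[404.67235765   0.         259.34272298]
 [  0.         404.67235765 185.40327538]
 [  0.           0.           1.        ]] [ 0.49913606 -0.0097691   0.88978015] [-0.69736991  0.71638721 -0.01287373  0.01728715]
```

View pics/top0.png

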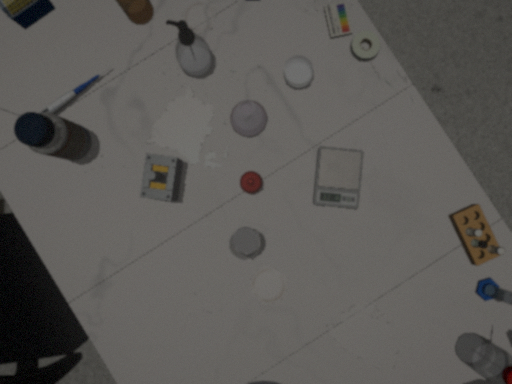

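View pics/side0.png

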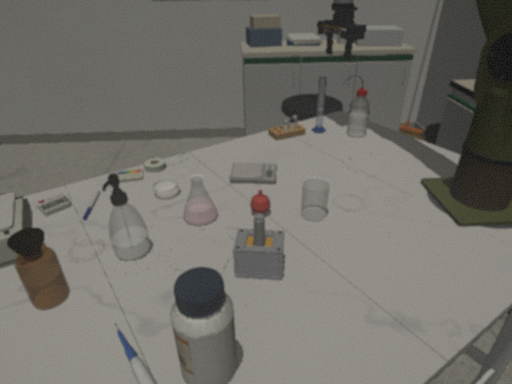

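The top view shows the holder at (160,177) with brass cheeks above and below the cell, the flask at (249,118), bulb at (251,182), beaker at (247,242) and balance at (338,178), with its display at the bottom. The side view agrees: holder at (260,255) with the neck at (259,230).

Run:
```python
from h import *
s=np.load('pics/top0.npy',allow_pickle=True).item(); t=np.load('pics/side0.npy',allow_pickle=True).item()
im=s['frame']; hsv=cv2.cvtColor(im,cv2.COLOR_RGB2HSV)
m=cv2.inRange(hsv,(15,110,60),(35,255,255)); m[:, :130]=0; m[:,200:]=0; m[:140]=0;m[220:]=0
n,l,st,c=cv2.connectedComponentsWithStats(m)
for i in range(1,n):
    if st[i,4]>10: print('brass',c[i],st[i],ray(s,*c[i],.062))
for nm,u,v,z in [('holder',160,177,.068),('flask',249,118,.05),('bulb',251,182,.03),('beaker',246,242,.086),('bal',338,178,.018)]:
    print(nm,ray(s,u,v,z))
for f,d,(x0,y0,x1,y1) in (('a',s,(130,140,200,215)),('b',s,(300,135,375,220)),('c',t,(220,200,300,285))):
    cr=d['frame'][y0:y1,x0:x1,::-1]; cr=cv2.resize(cr,(390,400*1),interpolation=cv2.INTER_CUBIC); cr=cv2.convertScaleAbs(cr,alpha=1.6)
    globals()[f]=cr
cv2.imwrite('pics/crops.png',cv2.resize(np.hstack([a,c]),(780,400)))
# balance edges: dark/light contour
g=cv2.cvtColor(im,cv2.COLOR_RGB2GRAY); e=cv2.Canny(g,30,80); e[:, :305]=0;e[:,372:]=0;e[:138]=0;e[216:]=0
pts=np.argwhere(e)[:,::-1].astype(np.float32); r=cv2.minAreaRect(pts); print(r)
for q in cv2.boxPoints(r): print(q,ray(s,*q,.018))
print(ray(s,*r[0],.018))
```

```text
brass [159.52941176 168.31764706] [153 165  15   7  85] [0.57520479 0.19899258 0.062     ]
brass [157.09302326 185.10465116] [150 182  15   7  86] [0.54081962 0.20455719 0.062     ]
holder [0.55688729 0.19680731 0.068     ]
flask [0.6767421  0.01285017 0.05      ]
bulb [0.54362861 0.01265748 0.03      ]
beaker [0.4222823  0.02415153 0.086     ]
bal [ 0.54779597 -0.17470952  0.018     ]
((337.7196044921875, 177.23092651367188), (48.03365707397461, 61.26218795776367), 5.52754020690918)
[310.86395 205.40619] [ 0.49039338 -0.11440089  0.018     ]
[316.76495 144.42886] [ 0.6217548 -0.1313909  0.018    ]
[364.57526 149.05566] [ 0.60884774 -0.23422878  0.018     ]
[358.67426 210.03299] [ 0.47773662 -0.21661357  0.018     ]
[ 0.54947178 -0.17416433  0.018     ]
```

View pics/crops.png

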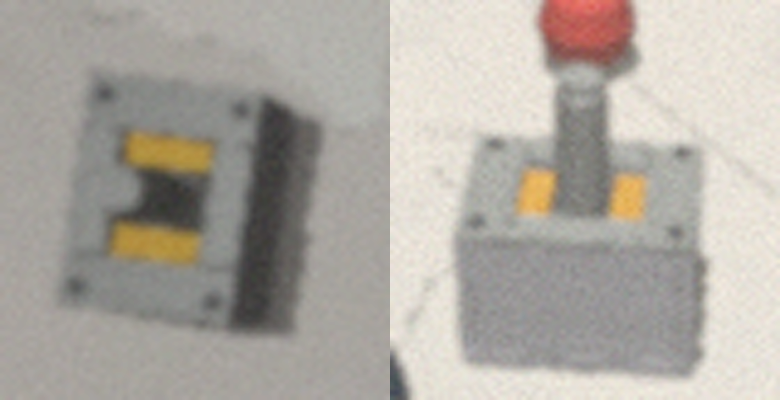

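```bash
cat >> h.py <<'E'
def rel(T,yaw_y=None):
    """shift in tool axes to world target T, and turn about tool z so tool y has world heading yaw_y (deg, mod 180)"""
    st=get_state(); r=R.from_quat(st['eef_rot']).as_matrix(); d=r.T@(np.array(T)-st['tool_pos'])
    h=np.degrees(np.arctan2(r[1,1],r[0,1])); out=[np.round(d,4),'heading y %.2f'%h,'tilt z',np.round(r[:,2],4)]
    if yaw_y is not None: out.append('turn az %.4f'%-np.radians((yaw_y-h+90)%180-90))
    return out
E
python3 - <<'E'
from h import *
s=np.load('pics/top0.npy',allow_pickle=True).item(); t=np.load('pics/side0.npy',allow_pickle=True).item()
print('neck top view',ray(s,150,175.6,.123)); print('neck side',ray(t,259.6,216,.123), 'side neck foot',ray(t,259.3,244,.0685))
# screws from crop a -> cover plane
S=[(103,92),(241,109),(212,300),(75,286)]
P=[ray(s,130+x/5.571,140+y/5.333,.0685) for x,y in S]
print(np.round(P,4),np.mean(P,0)); d=P[0]-P[3]+P[1]-P[2]; print(np.degrees(np.arctan2(d[1],d[0])))
# same in side image
S=[(105,145),(293,153),(286,232),(87,221)]
P=[ray(t,220+x/4.875,200+y/4.706,.0685) for x,y in S]
print(np.round(P,4),np.mean(P,0))
print('pan', ray(s,340.5,167,.018))
print('bottle',ray(s,35,130,.15),ray(s,80,145,0))
print(rel([.557,.199,.24],-9.2))
E
```

```text
neck top view [0.55620752 0.20198392 0.123     ]
neck side [0.55599797 0.19878169 0.123     ] side neck foot [0.55773701 0.21053368 0.0685    ]
[[0.5979 0.2196 0.0685]
 [0.59   0.169  0.0685]
 [0.5172 0.1809 0.0685]
 [0.5239 0.2309 0.0685]] [0.55723358 0.20011009 0.0685    ]
-9.000121318662456
[[0.5895 0.1684 0.0685]
 [0.5158 0.1792 0.0685]
 [0.5238 0.2279 0.0685]
 [0.5972 0.2161 0.0685]] [0.55659678 0.19789121 0.0685    ]
pan [ 0.57140853 -0.18092663  0.018     ]
bottle [0.64439808 0.40602916 0.15      ] [0.63755975 0.39033442 0.        ]
[array([ 0.5911, -0.5998, -0.0011]), 'heading y -67.95', 'tilt z', array([-7.0e-04,  1.5e-03, -1.0e+00]), 'turn az -1.0253']
```

```bash
python3 -m jog '[[[0.025,-0.025,0,0,0,0],[0.04,-0.041,0,0,0,0],[0.042,-0.043,0,0,0,0],[0.042,-0.043,0,0,0,0],[0.042,-0.043,0,0,0,0],[0.042,-0.043,0,0,0,0],[0.042,-0.043,0,0,0,0],[0.042,-0.043,0,0,0,0],[0.042,-0.043,0,0,0,0],[0.042,-0.043,0,0,0,0],[0.042,-0.043,0,0,0,0],[0.042,-0.043,0,0,0,0]]]' 0.07 30 && python3 -m jog '[[[0,0,0,0,0,-0.17],[0,0,0,0,0,-0.17],[0,0,0,0,0,-0.17],[0,0,0,0,0,-0.17],[0,0,0,0,0,-0.17],[0,0,0,0,0,-0.17],[0,0,0,0,0,0]]]'; python3 -c "
from h import *
print(rel([.557,.1995,.13],-9.1))"
```

```text
clock: 1.6
tool_pos: [0.4983, 0.0643, 0.2385]
eef_rot: [0.982, 0.191, -0.0, 0.0]
contact_force: [1.1, -0.7, -0.9]
opening: 0.798
finger_force: 0.0
clock: 2.48
tool_pos: [0.4977, 0.0623, 0.2384]
eef_rot: [0.764, 0.645, -0.0, -0.0]
contact_force: [0.1, -0.5, 0.6]
opening: 0.792
finger_force: 0.0
[array([0.1452, 0.0356, 0.1084]), 'heading y -9.62', 'tilt z', array([-8.e-04,  3.e-04, -1.e+00]), 'turn az -0.0091']
```

```bash
python3 -m jog '[[[0.036,0.009,0,0,0,-0.009],[0.036,0.009,0,0,0,0],[0.036,0.009,0,0,0,0],[0.036,0.0085,0,0,0,0],[0,0,0.045,0,0,0],[0,0,0.04,0,0,0],[0,0,0,0,0,0],[0,0,0,0,0,0]]]'
python3 - <<'E'
from h import *
print(rel([.557,.1995,.081],-9.1))
a=shot('side','side1')['frame'][120:300,180:340]; b=shot('wrist','wrist1')['frame']
cv2.imwrite('pics/v1.png',np.hstack([cv2.resize(cv2.convertScaleAbs(a,alpha=1.5),(356,400)),cv2.resize(b,(440,400))])[:,:,::-1])
E
```

```text
clock: 3.48
tool_pos: [0.5566, 0.1995, 0.1549]
eef_rot: [0.761, 0.649, 0.001, 0.0]
contact_force: [-0.1, 0.4, 0.3]
opening: 0.796
finger_force: 0.0
[array([-0.    ,  0.0003,  0.0739]), 'heading y -9.08', 'tilt z', array([ 1.7e-03,  7.0e-04, -1.0e+00]), 'turn az 0.0004']
```

View pics/v1.png

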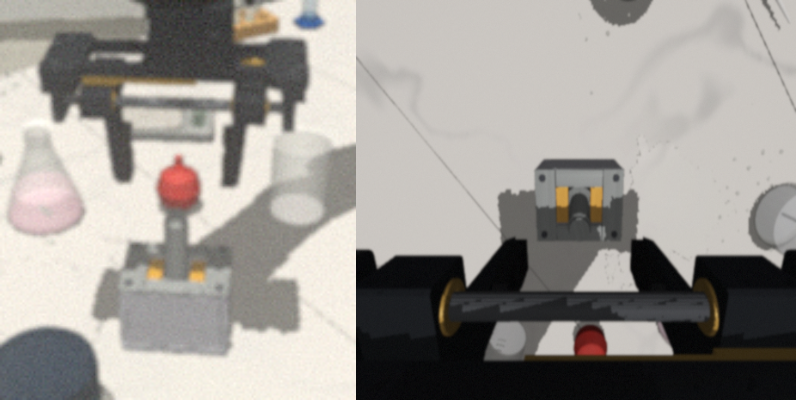

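The side view shows the fingers straddling the neck, which is centred at about column 176 of the crop. In the wrist view the holder is square to the fingers. Next I descend and grip.

```bash
python3 -m jog '[[[0,0,0.03,0,0,0],[0,0,0.025,0,0,0],[0,0,0.019,0,0,0],[0,0,0,0,0,0],[0,0,0,0,0,0]]]' && python3 -m jog '[[[0,0,0,0,0,0],[0,0,0,0,0,0],[0,0,0,0,0,0],[0,0,0,0,0,0],[0,0,0,0,0,0],[0,0,0,0,0,0],[0,0,0,0,0,0],[0,0,0,0,0,0]]]' 0.0 35; python3 -c "
from h import *
print(rel([.557,.1995,.081],-9.1),get_state()['moment'])"
```

```text
clock: 4.2
tool_pos: [0.5569, 0.1995, 0.0812]
eef_rot: [0.761, 0.649, 0.001, 0.0]
contact_force: [-0.4, -0.7, 0.0]
opening: 0.794
finger_force: 0.0
clock: 5.2
tool_pos: [0.5563, 0.199, 0.0797]
eef_rot: [0.76, 0.649, 0.0, 0.0]
contact_force: [2.0, -0.7, -0.5]
opening: 0.214
finger_force: 35.0
[array([ 0.0006,  0.0006, -0.0013]), 'heading y -9.01', 'tilt z', array([ 7.e-04,  1.e-04, -1.e+00]), 'turn az 0.0016'] [-0.0653142  -0.5221572  -0.05626634]
```

```bash
python3 -m jog '[[[0,0.0029,-0.0003,0.04,0,0],[0,0.0029,-0.0003,0.04,0,0],[0,0,0,0,0,0]]]' && python3 -m jog '[[[0,0.0029,-0.0003,0.04,0,0],[0,0.0029,-0.0003,0.04,0,0],[0,0,0,0,0,0],[0,0,0,0,0,0]]]'; python3 -c "
from h import *
print(rel([.557,.1995,.081],-9.1),get_state()['moment'])"
```

```text
clock: 5.58
tool_pos: [0.561, 0.1982, 0.08]
eef_rot: [0.76, 0.649, -0.026, -0.031]
contact_force: [-0.7, 0.2, 1.6]
opening: 0.214
finger_force: 35.0
clock: 6.08
tool_pos: [0.5662, 0.1974, 0.08]
eef_rot: [0.758, 0.648, -0.052, -0.061]
contact_force: [-2.6, 0.7, -1.0]
opening: 0.214
finger_force: 35.0
[array([ 0.0007, -0.0094,  0.0006]), 'heading y -8.94', 'tilt z', array([-0.1579,  0.0241, -0.9872]), 'turn az 0.0029'] [0.08709661 0.41209783 0.01177254]
```

```bash
python3 -m jog '[[[0,0.0015,0,0.02,0,0],[0,0,0,0,0,0],[0,-0.0029,0.0003,-0.04,0,0],[0,-0.0029,0.0003,-0.04,0,0],[0,-0.0029,0.0003,-0.04,0,0],[0,-0.0029,0.0003,-0.04,0,0],[0,-0.0015,0,-0.02,0,0],[0,0,0,0,0,0]]]' && python3 -m jog '[[[0,-0.0029,-0.0003,-0.04,0,0],[0,-0.0029,-0.0003,-0.04,0,0],[0,-0.0029,-0.0003,-0.04,0,0],[0,-0.0029,-0.0003,-0.04,0,0],[0,-0.0015,0,-0.02,0,0],[0,0,0,0,0,0],[0,0,0,0,0,0]]]'
python3 - <<'E'
from h import *
print(rel([.557,.1995,.081],-9.1),get_state()['moment'])
a=shot('side','side2')['frame'][150:300,180:340]; s=shot('top','top2')['frame'][130:230,110:220]
cv2.imwrite('pics/v2.png',np.hstack([cv2.resize(cv2.convertScaleAbs(a,alpha=1.5),(420,400)),cv2.resize(cv2.convertScaleAbs(s,alpha=1.5),(370,400))])[:,:,::-1])
E
```

```text
clock: 7.08
tool_pos: [0.5565, 0.199, 0.0803]
eef_rot: [0.76, 0.65, 0.0, 0.001]
contact_force: [-0.1, 0.4, -2.3]
opening: 0.21
finger_force: 35.0
clock: 7.95
tool_pos: [0.546, 0.2007, 0.0814]
eef_rot: [0.758, 0.646, 0.06, 0.07]
contact_force: [5.4, -1.5, -0.4]
opening: 0.215
finger_force: 35.0
[array([0.0006, 0.0108, 0.0024]), 'heading y -9.10', 'tilt z', array([ 0.1814, -0.0277, -0.983 ]), 'turn az -0.0001'] [-0.53473349 -1.09756705 -0.0465611 ]
```

View pics/v2.png

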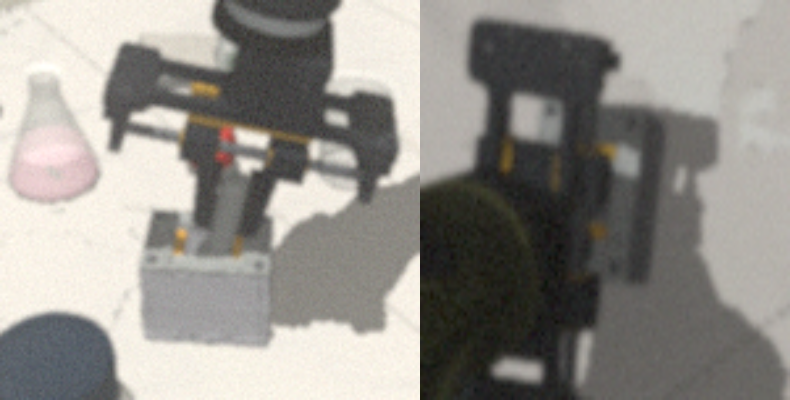

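The tool and cell lean towards -x, and the brass strips on both sides ((180,240) and (237,245)) are narrower, so both cheeks have moved. The holder is flat. I'll bring the cell upright and try a small pull.

```bash
python3 -m jog '[[[0,0.0029,0.0003,0.04,0,0],[0,0.0029,0.0003,0.04,0,0],[0,0.0029,0.0003,0.04,0,0],[0,0.0029,0.0003,0.04,0,0],[0,0.0015,0,0.02,0,0],[0,0,0,0,0,0],[0,0,0,0,0,0]]]' && python3 -m jog '[[[0,0,-0.003,0,0,0],[0,0,-0.003,0,0,0],[0,0,0,0,0,0],[0,0,0,0,0,0]]]'&& python3 -m jog '[[[0,0,-0.003,0,0,0],[0,0,0,0,0,0],[0,0,0,0,0,0]]]'; python3 -c "
from h import *
print(rel([.557,.1995,.081],-9.1),get_state()['moment'])"
```

```text
clock: 8.93
tool_pos: [0.5552, 0.1993, 0.0805]
eef_rot: [0.76, 0.65, -0.0, -0.0]
contact_force: [-0.1, 0.2, -0.7]
opening: 0.21
finger_force: 35.0
clock: 9.43
tool_pos: [0.5559, 0.199, 0.0868]
eef_rot: [0.76, 0.65, 0.0, 0.0]
contact_force: [0.8, 0.9, -2.1]
opening: 0.216
finger_force: 35.0
clock: 9.8
tool_pos: [0.5559, 0.199, 0.0897]
eef_rot: [0.76, 0.649, 0.0, 0.0]
contact_force: [-0.9, -0.6, -2.2]
opening: 0.218
finger_force: 35.0
[array([0.0007, 0.001 , 0.0087]), 'heading y -9.00', 'tilt z', array([ 1.e-04, -0.e+00, -1.e+00]), 'turn az 0.0017'] [ 0.01609981 -0.02397404  0.01716401]
```

```bash
python3 -m jog '[[[0,0,-0.005,0,0,0],[0,0,-0.008,0,0,0],[0,0,-0.008,0,0,0],[0,0,0,0,0,0]]]'&& python3 -m jog '[[[0,0,-0.015,0,0,0],[0,0,-0.02,0,0,0],[0,0,-0.02,0,0,0],[0,0,-0.02,0,0,0],[0,0,-0.015,0,0,0],[0,0,-0.01,0,0,0],[0,0,0,0,0,0],[0,0,0,0,0,0]]]'
python3 - <<'E'
from h import *
print(rel([.570,-.178,.205],-9.1))
a=shot('side','side3')['frame'][100:300,160:360]; s=shot('top','top3')['frame'][130:230,110:220]
cv2.imwrite('pics/v3.png',np.hstack([cv2.resize(cv2.convertScaleAbs(a,alpha=1.5),(400,400)),cv2.resize(cv2.convertScaleAbs(s,alpha=1.5),(370,400))])[:,:,::-1])
E
```

```text
clock: 10.3
tool_pos: [0.5565, 0.1993, 0.1117]
eef_rot: [0.76, 0.649, 0.001, 0.0]
contact_force: [-0.2, -0.5, -2.0]
opening: 0.217
finger_force: 35.0
clock: 11.3
tool_pos: [0.5554, 0.1987, 0.2101]
eef_rot: [0.76, 0.65, -0.001, -0.0]
contact_force: [0.3, -0.1, -2.5]
opening: 0.216
finger_force: 35.0
[array([-0.3698,  0.0733,  0.0053]), 'heading y -8.99', 'tilt z', array([-1.1e-03, -7.0e-04, -1.0e+00]), 'turn az 0.0019']
```

View pics/v3.png

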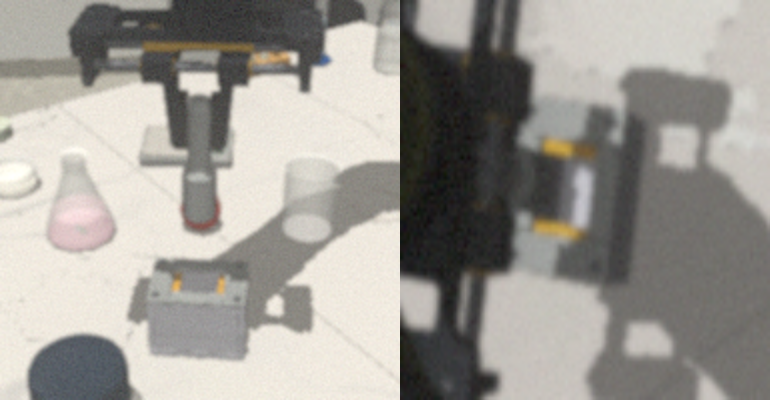

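The side view shows the cell hanging upright and clear above a flat-standing holder, with its foot near (200,225) of the crop. Next I carry it over the bulb to the pan.

```bash
python3 -m jog '[[[-0.015,0.003,0,0,0,0],[-0.03,0.006,0,0,0,0],[-0.045,0.009,0,0,0,0],[-0.05,0.01,0,0,0,0],[-0.05,0.01,0,0,0,0],[-0.05,0.01,0,0,0,0],[-0.05,0.01,0,0,0,0],[-0.04,0.008,0,0,0,0],[-0.025,0.005,0,0,0,0],[-0.015,0.002,0,0,0,0],[0,0,0,0,0,0],[0,0,0,0,0,0]]]' && python3 -m jog '[[[0,0,0.02,0,0,0],[0,0,0.03,0,0,0],[0,0,0.03,0,0,0],[0,0,0.015,0,0,0],[0,0,0,0,0,0],[0,0,0,0,0,0]]]'
python3 - <<'E'
from h import *
print(rel([.569,-.178,.0905]))
s=shot('side','side4'); p=shot('top','top4')
for z in(.018,.036): print(z,proj(s,[.569,-.178,z]))
a=s['frame'][110:210,210:310]; b=p['frame'][130:230,290:390]
cv2.imwrite('pics/v4.png',np.hstack([cv2.resize(cv2.convertScaleAbs(a,alpha=1.5),(400,400)),cv2.resize(cv2.convertScaleAbs(b,alpha=1.5),(400,400))])[:,:,::-1])
E
```

```text
clock: 12.9
tool_pos: [0.5702, -0.1761, 0.2108]
eef_rot: [0.76, 0.65, 0.0, -0.0]
contact_force: [-0.1, 0.0, -2.0]
opening: 0.217
finger_force: 35.0
clock: 13.65
tool_pos: [0.5711, -0.1775, 0.1168]
eef_rot: [0.76, 0.65, 0.001, 0.001]
contact_force: [-0.2, -0.0, -2.0]
opening: 0.214
finger_force: 35.0
[array([-0.0008, -0.0021,  0.0263]), 'heading y -8.97', 'tilt z', array([ 2.1e-03, -2.0e-04, -1.0e+00])]
0.018 [246.85373403 169.92037426]
0.036 [246.68366476 164.21402539]
```

View pics/v4.png

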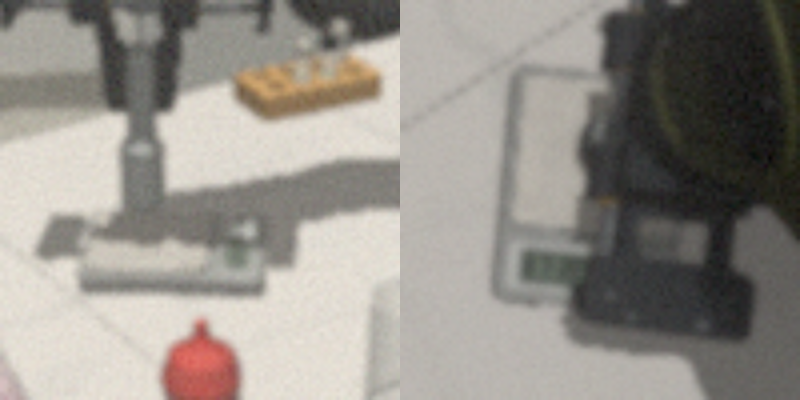

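The cell foot at about pixel (245,162) hangs some 25 mm above the middle of the pan. I lower the last stretch slowly.

```bash
python3 -m jog '[[[-0.001,-0.001,0.008,0,0,0],[0,-0.001,0.008,0,0,0],[0,0,0.004,0,0,0],[0,0,0,0,0,0],[0,0,0,0,0,0]]]' && python3 -m jog '[[[0,0,0.001,0,0,0],[0,0,0.001,0,0,0],[0,0,0.001,0,0,0],[0,0,0,0,0,0]]]' && python3 -m jog '[[[0,0,0.001,0,0,0],[0,0,0.001,0,0,0],[0,0,0,0,0,0]]]'; python3 -c "
from h import *
print(rel([.569,-.178,.0905]))"
```

```text
clock: 14.38
tool_pos: [0.5682, -0.1785, 0.0958]
eef_rot: [0.76, 0.65, 0.0, 0.0]
contact_force: [0.7, -0.4, -0.9]
opening: 0.216
finger_force: 35.0
clock: 14.88
tool_pos: [0.5679, -0.1785, 0.0926]
eef_rot: [0.76, 0.649, -0.0, -0.0]
contact_force: [-0.5, 0.3, -2.4]
opening: 0.213
finger_force: 35.0
clock: 15.25
tool_pos: [0.5679, -0.1785, 0.0906]
eef_rot: [0.76, 0.649, -0.0, -0.0]
contact_force: [-0.2, 0.5, -1.4]
opening: 0.214
finger_force: 35.0
[array([0.0007, 0.001 , 0.0001]), 'heading y -9.00', 'tilt z', array([-2.e-04, -0.e+00, -1.e+00])]
```

```bash
for i in 1 2 3; do python3 -m jog '[[[0,0,0.0005,0,0,0],[0,0,0,0,0,0],[0,0,0,0,0,0]]]' | grep -E "tool_pos|contact"; done
```

```text
tool_pos: [0.568, -0.1785, 0.0902]
contact_force: [-0.2, -0.7, -2.1]
tool_pos: [0.568, -0.1785, 0.0897]
contact_force: [-0.6, -1.3, -1.7]
tool_pos: [0.5681, -0.1785, 0.0894]
contact_force: [-0.2, 0.3, 0.9]
```

```bash
for i in 1 2; do python3 -m jog '[[[0,0,0.0004,0,0,0],[0,0,0,0,0,0],[0,0,0,0,0,0]]]' | grep -E "tool_pos|contact"; done
```

```text
tool_pos: [0.5683, -0.1785, 0.0893]
contact_force: [-0.2, 0.1, 5.9]
tool_pos: [0.5684, -0.1786, 0.0893]
contact_force: [-0.8, 0.8, 8.3]
```

Contact: about +8 N. I release softly.

```bash
python3 -m jog '[[[0,0,-0.0005,0,0,0],[0,0,0,0,0,0],[0,0,0,0,0,0]]]' - 5 && python3 -m jog '[[[0,0,0,0,0,0],[0,0,0,0,0,0],[0,0,0,0,0,0]]]' 0.03 && python3 -m jog '[[[0,0,0,0,0,0],[0,0,0,0,0,0],[0,0,0,0,0,0],[0,0,0,0,0,0]]]' 0.07
python3 - <<'E'
from h import *
a=shot('side','side5')['frame'][110:310,190:350]
cv2.imwrite('pics/v5.png',cv2.resize(cv2.convertScaleAbs(a,alpha=1.5),(480,600))[:,:,::-1])
E
```

```text
clock: 17.5
tool_pos: [0.5685, -0.1786, 0.0892]
eef_rot: [0.76, 0.649, 0.0, 0.0]
contact_force: [0.2, 0.5, 5.3]
opening: 0.223
finger_force: 5.0
clock: 17.88
tool_pos: [0.5676, -0.1785, 0.0885]
eef_rot: [0.76, 0.65, -0.0, -0.0]
contact_force: [0.0, -0.6, 0.4]
opening: 0.342
finger_force: 0.0
clock: 18.38
tool_pos: [0.568, -0.1785, 0.0889]
eef_rot: [0.76, 0.649, -0.0, 0.0]
contact_force: [0.0, -0.0, -0.4]
opening: 0.768
finger_force: 0.0
```

View pics/v5.png

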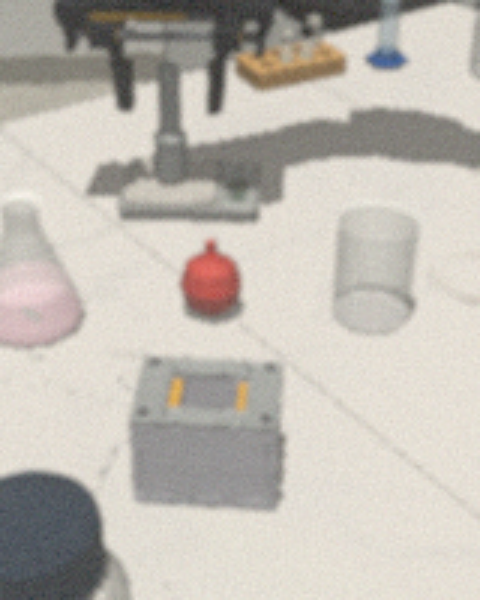

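The cell stands upright on the pan at about (170,180) of the crop, with the fingers open on both sides. The holder and bystanders look undisturbed. I back off upwards.

```bash
python3 -m jog '[[[0,0,-0.01,0,0,0],[0,0,-0.02,0,0,0],[0,0,-0.03,0,0,0],[0,0,-0.03,0,0,0],[0,0,-0.03,0,0,0],[0,0,-0.01,0,0,0],[0,0,0,0,0,0],[0,0,0,0,0,0],[0,0,0,0,0,0]]]'
python3 - <<'E'
from h import *
a=shot('side','side6')['frame'][90:290,170:350]
cv2.imwrite('pics/v6.png',cv2.resize(cv2.convertScaleAbs(a,alpha=1.5),(540,600))[:,:,::-1])
E
```

```text
clock: 19.55
tool_pos: [0.5673, -0.1784, 0.2178]
eef_rot: [0.76, 0.65, -0.001, -0.001]
contact_force: [0.0, -1.0, 1.1]
opening: 0.791
finger_force: 0.0
```

View pics/v6.png

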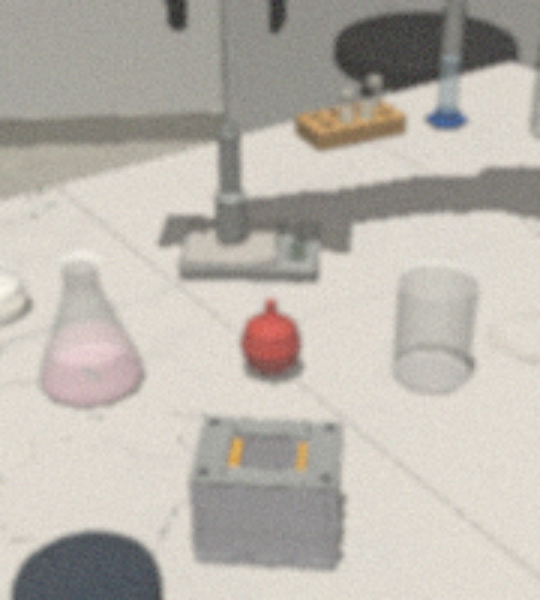

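The cell stands upright and alone mid-pan at about (231,240) of the crop, the gripper is clear above it, and nothing else has moved. I hand in the job.

```bash
python3 -c "
from plant import *
print(finish_job())"
```

```text
the job is handed in; nothing more can be done
None
```

I rocked the cell free, drew it straight up and set it upright about mid-pan on the balance, with the holder flat and the beaker, flask and bulb looking undisturbed; the job was handed in at about 20 s, and no verdict was returned.

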